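Serve one mandarin from the twist dispenser

ROBOT

A 6-joint arm with a two-finger parallel gripper is mounted at the origin on the work surface. World frame = base frame: x ahead of the robot, y to its left, z up, the work surface at z = 0. Lengths are in m, angles in rad, forces in N, time in s.
With the tool pointing down it reaches from about 0.25 to 0.8 m from the base axis. Payload 8.5 kg.
Tool frame: the origin (TCP) lies midway between the tips of the shut fingers; the grasp point (between the pads) lies 19 mm behind it (r.grip_point_offset is the z of the grasp point in the tool frame, in m); z points along the fingers, y is the line along which they close (so a half turn about z gives the same grasp; the last joint's range is limited). The gripper opens to 85 mm and grips with 20 to 120 N. Pads are 22 mm wide; open, the fingers measure 114 mm over their backs; the gripper's body (76 mm by 85 mm) begins 54 mm behind the grasp point. The pads swing forward as they close: fully open they stand 13 mm farther back than shut.
Start: joints at [1.327, 0.238, -0.013, 1.319, 0, 1.571], TCP at [0.127, 0.509, 0.231] pointing down, gripper open.
Joint ranges: [-2.66, 2.66], [-1.03, 1.9], [-1.14, 1.46], [-1.82, 2.27], [-1.45, 1.34], [-3.14, 3.14]. Speed limits (rad/s): [2.22, 2.22, 2.79, 3.14, 3.14, 3.14].

INTERFACE

Orientations are given as a unit quaternion [x, y, z, w].
In Python, from cell import sensors, get_image, camera_model, r gives the robot as it stands. The module is installed in compiled form; this text tells all that it offers.
- The arm moves only by the tool carry_out, never from a script. Its arguments are lists of equal length, an entry for each row: "linear": the shift along the tool's x, y, z each as a share of 0.02 m, from -1 to 1, a list of three; "twist": the turn, a rotation vector about the tool's x, y, z each as a share of 0.15 rad, from -1 to 1, a list of three; "claw": the closure, from 0 (fully open) to 1 (shut). In form: {"linear": [[dx, dy, dz], ...], "twist": [[wx, wy, wz], ...], "claw": [claw, ...]}. A call has 1 to 12 rows; each row shifts and turns the commanded pose from where the row before left it, along the tool's axes as they then stand; what a row does not reach is not made up. A row lasts 1/10 s, in which the tool goes at most 50 mm and 8.59 degrees, less where a joint would pass 70% of its speed; a pose out of reach is approached as far as the arm can. A call with a number of a shift or a turn outside -1 to 1 is refused whole. A call with a gripper value outside its range is refused whole. The fingers move at their own pace and stop on an object; the grip force is fixed at half the most. Time passes only in rows, so rows that do not move let the fingers close. It gives the time, the measured TCP pose, the force, the opening and the grip force at its end, in the units of the state.
- sensors.observe(): the state, without advancing time (a new reading comes with each control period).
- get_image(name): name is "scene" or "side" or "wrist"; returns the picture (400x640x3 uint8, red, green, blue); there is no depth.
- camera_model(name): a dict with "fx", "fy", "cx", "cy" (pixels), "R" (3x3) and "t" (3): a world point X has camera coordinates R X + t; the wrist camera has in their place "mount" (4x4, takes a point from camera to tool coordinates, whose origin is the TCP and whose axes are the flange's). Camera axes: x right, y down, z forward; pixel columns grow to the right and rows downward; lengths in m; the calibration is good to about 2 mm. The wrist camera is an equidistant fisheye: a pixel r from the principal point sees the ray r / f radians off the axis. A picture is of the moment at which its call begins: read the wrist's pose just before it. camera_model takes no time and is no camera call.
- r.job_done(): hands the job in; it is judged then, once.
The state is a dict: "clock": time; "qpos": joint angles; "qvel": joint speeds; "joint_efforts": joint torques, N m; "tcp_pos": TCP position; "tool_rot": TCP orientation; "contact_force": force on the tool from outside, world axes, zero at the start; "ft_torque": the same for the moment, N m; "gripper_width": finger opening in m; "gripper_force": force on a finger pad.
Only numpy, scipy, OpenCV 4.12 (cv2) and the standard library are available. Lean on these libraries where they do the work, as an engineer would, in place of code of your own. Each camera call takes 0.05 s, during which the arm holds its last target. There are 200 camera calls.

TASK

Serve one mandarin: turn the lazy Susan by its centre grip until the empty bowl stands squarely under the wire fruit cage, then twist the dispenser's black spring knob clockwise (seen from above) all the way to its stop and let it go so that it springs back home. Exactly one mandarin should end up lying in that empty bowl, with the other one still in the cage. Leave the tumbler, jam jar, mug, biscuit roll and cereal bowl where they stand.

Things in the scene. Friction and masses are not known exactly. Their poses are not given: they have to be found in the camera images.
- server: Fixed stainless base plate (240 x 350 mm, 8 mm thick) that carries the lazy Susan, the wire fruit cage and the knob. Origin on the counter under the lazy Susan's axis, z up. In its frame the cage axis is at (0, -120) mm and the knob's shaft at (0, -200) mm. A 14 mm upright post that holds the cage stands at (-90, -178) mm and is 243 mm tall.
- tray (a joint): Turn of the lazy Susan (wooden disc 356 mm across, top 37 mm above the counter) about its vertical axis, rad, positive anticlockwise from above; 0 = the empty bowl exactly under the cage. It starts somewhere between 0.5 and 1.4, has light friction and stays where it is left.
- tray_grip (a point): Point to grip on the lazy Susan's axis, 125 mm above the counter: a dark wooden bar 60 mm long (along this frame's x axis), 14 mm thick (along y) and 34 mm tall (105 to 139 mm above the counter), on a 20 mm post. Turns with the tray. z up.
- empty_bowl (a point): Centre of the inner floor of the empty bowl, 42 mm above the counter. Three white bowls (108 mm across the rim outside, 4 mm wall, 44 mm tall, rims 81 mm above the counter) are fixed on the lazy Susan 120 degrees apart, 120 mm from its axis: one is empty, one holds biscuits, one holds brown eggs. z up.
- outlet (a point): Point on the axis of the wire cage, at the underside of its gate plate, 110 mm above the counter; the mandarin drops straight down from here. The cage is an upright steel wire tube 71 mm across, from 124 to 245 mm above the counter.
- knob (a joint): Turn of the dispenser knob about its vertical shaft, rad, positive CLOCKWISE from above; 0 = home, 1.2 = stop. A spring (0.11 Nm at home, 0.32 Nm at the stop) returns it when let go. At the stop the gate is out from under the lower mandarin, which falls, while an upper plate holds back the next; as the knob springs home the next drops onto the gate.
- knob_grip (a point): Point to grip on the knob's axis, 286 mm above the counter: a black plastic bar 48 mm long (along this frame's x axis), 14 mm thick (along y) and 32 mm tall (268 to 300 mm above the counter) on a 48 mm disc. Turns with the knob. z up.
- mandarin1_center (a point): Centre of the lower mandarin, a 58 mm ball of 90 g, resting on the gate in the cage at the start.
- mandarin2_center (a point): Centre of the upper mandarin, a 58 mm ball of 90 g, resting on the lower one in the cage at the start.
- tumbler: Bystander: empty glass, 72 mm across, 95 mm tall, on the counter near the server. Origin under its centre.
- jam_jar: Bystander: jam jar, 60 mm across, 75 mm tall, on the counter near the server. Origin under its centre.
- mug: Bystander: white mug, 80 mm across, 90 mm tall. Origin under its centre.
- biscuit_roll: Bystander: upright roll of biscuits, 64 mm across, 200 mm tall. Origin under its centre.
- cereal_bowl: Bystander: loose white bowl, 150 mm across, 65 mm tall, on the counter. Origin under its centre.

How it is judged:
By the outcome, as a careful person would: the job done as asked, in the order asked, and still so for the second after the job is handed in, with the robot touching nothing.
It also fails if it takes over 64 s, if anything falls off the work surface, if the arm or the gripper's body presses on something with over 40 N, if the wrist force passes 120 N, or if a joint passes its speed limit or range.

## Working session

There is one attempt and no reset: what is moved stays moved. The work goes in short steps, Python scripts to look and compute and a tool call to move; the robot and the scene stay as the last step left them, time stands still between calls to the robot, and variables do not carry over. Pictures are saved under pics/ and viewed, at most 10 in all, crops included, and the job is handed in when it is done.

Besides the shell and the picture viewer there is one more tool, called after "Request:" by a JSON object that holds its "api" and its "payload". carry_out: Moves the arm, as the interface text tells. Shift numbers are shares of 0.02 m and turn numbers shares of 0.15 rad, none past 1 either way. Its arguments: {"type":"object","properties":{"linear":{"type":"array"},"twist":{"type":"array"},"claw":{"type":"array"}},"required":["linear","twist","claw"]}

```bash
mkdir -p pics; python3 - <<'E'
from cell import sensors, get_image, camera_model, r
import cv2,numpy as np
s=sensors.observe();print(s['clock'],s['tcp_pos'],s['tool_rot'],s['gripper_width'],r.grip_point_offset)
for n in("scene","side","wrist"):
    im=get_image(n);cv2.imwrite(f"pics/{n}0.png",im[:,:,::-1])
    print(n,{k:np.round(v,4).tolist() for k,v in camera_model(n).items()})
E
```

```text
0.0 [0.12661981 0.50908342 0.23068701] [ 1.21585275e-01  9.92580745e-01 -6.91559799e-04 -8.19539985e-05] 0.08560298898248594 -0.0187
scene {'fx': 409.0968, 'fy': 409.0968, 'cx': 320.7023, 'cy': 198.057, 'R': [[-0.4399, 0.8979, 0.0166], [0.7418, 0.3738, -0.5567], [-0.5061, -0.2326, -0.8305]], 't': [0.2634, -0.3429, 1.7612]}
side {'fx': 364.7442, 'fy': 364.7442, 'cx': 322.5499, 'cy': 194.2713, 'R': [[0.9533, -0.3018, 0.0099], [-0.2315, -0.7518, -0.6175], [0.1938, 0.5863, -0.7865]], 't': [-0.5623, 0.2731, 1.389]}
wrist {'fx': 309.7069, 'fy': 309.7069, 'cx': 317.094, 'cy': 196.601, 'mount': [[0.0003, -0.9626, -0.2708, 0.0693], [1.0, 0.0003, 0.0001, 0.0003], [-0.0, -0.2708, 0.9626, -0.1421], [0.0, 0.0, 0.0, 1.0]]}
```

View pics/scene0.png

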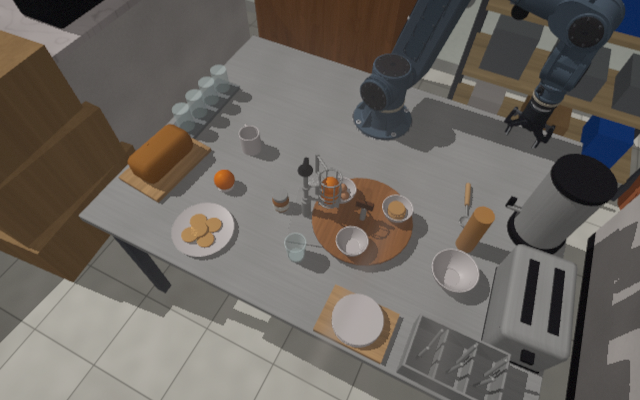

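View pics/side0.png

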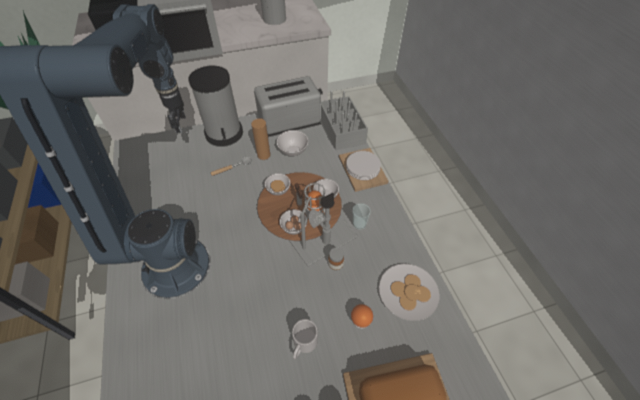

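The scene picture shows the lazy Susan around (362,221), with its grip at (365,207), and the knob at (305,169). The bowls are at (352,242) (apparently empty), (397,209) (biscuits) and (340,190). The side picture has the disc at about (300,207) and the knob at (327,201). I'll enlarge both.

```bash
python3 - <<'E'
import cv2,numpy as np
a=cv2.imread('pics/scene0.png')[145:275,265:425];b=cv2.imread('pics/side0.png')[160:280,245:385]
a=cv2.resize(a,None,fx=4.5,fy=4.5,interpolation=cv2.INTER_CUBIC)[:,:]
b=cv2.resize(b,None,fx=5,fy=5,interpolation=cv2.INTER_CUBIC)
cv2.imwrite('pics/c1.png',a);cv2.imwrite('pics/c2.png',b);print(a.shape,b.shape)
E
```

```text
(585, 720, 3) (600, 700, 3)
```

View pics/c1.png

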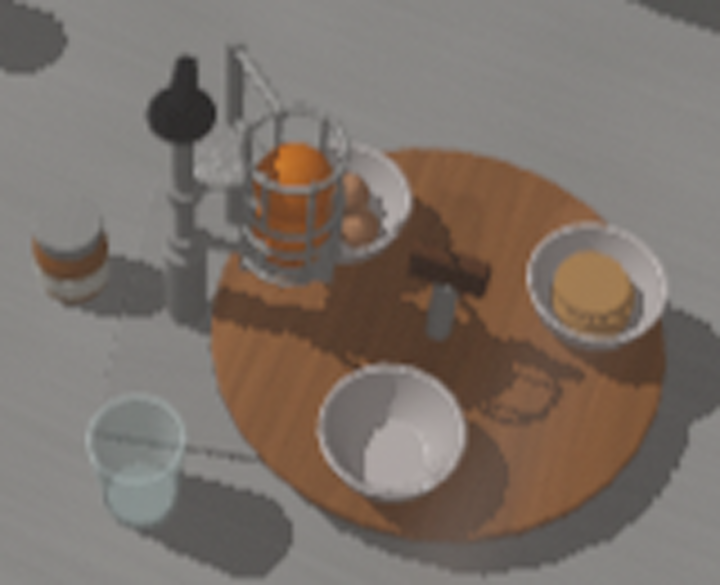

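View pics/c2.png

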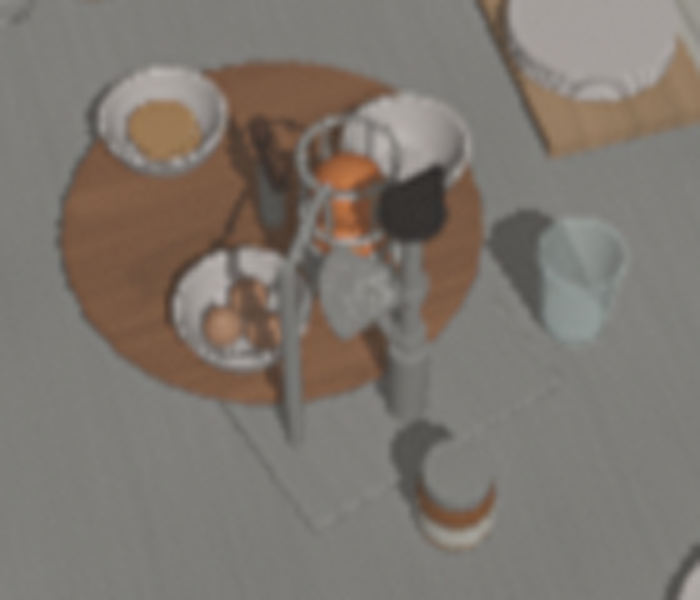

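The crops show the empty bowl at (392,430) in the scene crop, the biscuits at (596,285), the eggs half hidden behind the cage, and the grip bar from (412,265) to (488,280). The knob disc is at (182,113). The side crop shows the base plate's corners at (318,530) and (565,380).

```bash
cat > h.py <<'E'
import numpy as np,cv2
from cell import camera_model
from scipy.optimize import least_squares
def ray(n,uv):
    c=camera_model(n);R=np.array(c['R']);t=np.array(c['t']);uv=np.atleast_2d(np.array(uv,float))
    d=np.c_[(uv[:,0]-c['cx'])/c['fx'],(uv[:,1]-c['cy'])/c['fy'],np.ones(len(uv))]@R
    return -R.T@t,d
def plane(n,uv,z):
    o,d=ray(n,uv);return (o+d*((z-o[2])/d[:,2])[:,None])
def tri(uvs):
    A=[];b=[]
    for n,uv in uvs:
        o,d=ray(n,uv);d=d[0]/np.linalg.norm(d[0]);P=np.eye(3)-np.outer(d,d);A.append(P);b.append(P@o)
    return np.linalg.lstsq(np.vstack(A),np.hstack(b),rcond=None)[0]
S=lambda u,v:((u+.5)/4.5-.5+265,(v+.5)/4.5-.5+145)
D=lambda u,v:((u+.5)/5-.5+245,(v+.5)/5-.5+160)
E
python3 - <<'E'
from h import *
np.set_printoptions(precision=4,suppress=True)
for n,box in(("scene",(300,165,425,275)),("side",(245,165,345,250))):
    im=cv2.imread(f'pics/{n}0.png');hsv=cv2.cvtColor(im,cv2.COLOR_BGR2HSV)
    m=((hsv[...,0]<16)&(hsv[...,1]>85)).astype(np.uint8);k=np.zeros_like(m);k[box[1]:box[3],box[0]:box[2]]=1
    cs=max(cv2.findContours(m*k,0,1)[0],key=cv2.contourArea)
    P=plane(n,cv2.convexHull(cs)[:,0],.037)
    f=least_squares(lambda c:np.hypot(*(P[:,:2]-c).T)-.178,P[:,:2].mean(0),loss='soft_l1',f_scale=.002)
    print(n,'tray',f.x,np.round(f.fun*1e3,0))
print('bowls scene',plane('scene',[S(392,430),S(596,285)],.081))
print('bowls side',plane('side',[D(162,120),D(240,308),D(405,145)],.081))
print('grip ends scene',plane('scene',[S(414,257),S(488,271)],.139), 'side',plane('side',[D(259,128),D(287,180)],.139))
print('corners',plane('side',[D(318,530),D(565,380)],.008))
print('knobdisc',tri([('scene',S(182,113)),('side',D(412,213))]))
print('posttop',tri([('scene',S(236,48)),('side',D(305,200))]))
print('tumbler,jam',plane('scene',[S(140,495),S(72,280)],0.005),plane('side',[D(575,325),D(455,525)],.005))
print('scene cereal, roll', plane('scene',[(457,270),(482,213)],[.06]),plane('scene',[(482,213)],.2))
E
```

```text
scene tray [0.5238 0.123 ] [-1. -2. -2. -2. -2. -2. -2. -4. -3. -2. -2. -2. -1. -1. -1. -1. -1. -1.
 -1. -2. -2. -3. -1. -0. -1. -2. -2. -2. -2. -2. -2. -3. -4. -3. -2. -5.
 -4. -1.]
side tray [0.5278 0.1175] [ -3.  -4.  -5.  -5. -10.  -6.  -2.  -2.  -2.  -2.  -1.  -1.  -1.  -1.
  -0.   1.   1.   1.   0.  -1.  -0.  -1.]
bowls scene [[0.6419 0.1327 0.081 ]
 [0.457  0.2224 0.081 ]]
bowls side [[0.4557 0.2163 0.081 ]
 [0.4702 0.0121 0.081 ]
 [0.6435 0.1301 0.081 ]]
grip ends scene [[0.5336 0.0978 0.139 ]
 [0.5205 0.1512 0.139 ]] side [[0.5218 0.1367 0.139 ]
 [0.529  0.0792 0.139 ]]
corners [[ 0.484  -0.1531  0.008 ]
 [ 0.7114 -0.0842  0.008 ]]
knobdisc [ 0.5799 -0.0693  0.2662]
posttop [ 0.515  -0.0532  0.2801]
tumbler,jam [[ 0.7382 -0.0262  0.005 ]
 [ 0.593  -0.1661  0.005 ]] [[ 0.7392 -0.0353  0.005 ]
 [ 0.5855 -0.1787  0.005 ]]
scene cereal, roll [[0.5784 0.4744 0.06  ]
 [0.3286 0.4945 0.06  ]] [[0.4367 0.4721 0.2   ]]
```

Request:
{"api": "carry_out", "payload": {"linear": [[-0.5,-0.3,-1],[-1,-0.6,-1],[-1,-0.6,-1],[-1,-0.6,-1],[-1,-0.6,-1],[-1,-0.6,-1],[-1,-0.6,-1],[-1,-0.6,0],[-1,-0.6,0],[-1,-0.6,0],[-1,-0.6,0],[-1,-0.6,0]], "twist": [[0,0,0],[0,0,0],[0,0,0],[0,0,0],[0,0,0],[0,0,0],[0,0,0],[0,0,0],[0,0,0],[0,0,0],[0,0,0],[0,0,0]], "claw": [0,0,0,0,0,0,0,0,0,0,0,0]}}

```text
clock: 1.35
tcp_pos: [0.3171, 0.3192, 0.3712]
tool_rot: [0.122, 0.993, -0.0, -0.0]
contact_force: [0.9, 0.4, -0.1]
gripper_width: 0.0854
gripper_force: 0.0
```

Request:
{"api": "carry_out", "payload": {"linear": [[-1,-0.6,0],[-1,-0.6,0],[-1,-0.6,0],[-1,-0.6,0],[-1,-0.6,0],[-1,-0.6,0],[-1,-0.6,0],[-1,-0.6,0],[-1,-0.6,0],[-1,-0.5,0],[0,0,0],[0,0,0]], "twist": [[0,0,0],[0,0,0],[0,0,0],[0,0,0],[0,0,0],[0,0,0],[0,0,0],[0,0,0],[0,0,0],[0,0,0],[0,0,0],[0,0,0]], "claw": [0,0,0,0,0,0,0,0,0,0,0,0]}}

```text
clock: 2.55
tcp_pos: [0.4822, 0.157, 0.3709]
tool_rot: [0.122, 0.993, -0.0, -0.0]
contact_force: [-1.0, 0.3, -0.0]
gripper_width: 0.0853
gripper_force: 0.0
```

```bash
cat >> h.py <<'E'
from scipy.spatial.transform import Rotation as Ro
def snap(name):
    from cell import sensors,get_image
    import json
    s=sensors.observe();im=get_image('wrist');cv2.imwrite(f'pics/{name}.png',im[:,:,::-1])
    json.dump([list(map(float,s['tcp_pos'])),list(map(float,s['tool_rot']))],open(f'pics/{name}.json','w'))
    print(s['clock'],np.round(s['tcp_pos'],4),np.round(s['qpos'],3));return im
def wplane(name,uv,z):
    import json
    p,q=json.load(open(f'pics/{name}.json'));c=camera_model('wrist');M=np.array(c['mount'])
    uv=np.atleast_2d(np.array(uv,float))-[c['cx'],c['cy']];r_=np.hypot(*uv.T);th=r_/c['fx']
    d=np.c_[uv/np.maximum(r_,1e-9)[:,None]*np.sin(th)[:,None],np.cos(th)]
    R=Ro.from_quat(q).as_matrix();d=d@(R@M[:3,:3]).T;o=np.array(p)+R@M[:3,3]
    return o+d*((z-o[2])/d[:,2])[:,None]
E
python3 -c "
from h import *
snap('w1')"
```

```text
2.55 [0.4822 0.157  0.3709] [0.315 0.203 0.293 1.662 0.    0.56 ]
```

View pics/w1.png

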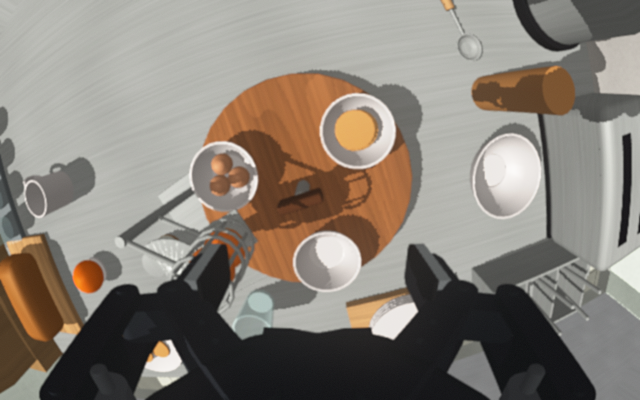

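The wrist picture shows the bowl rims centred at (223,176) (eggs), (357,131) (biscuits) and (327,262) (empty). The bar's top runs from about (278,202) to (323,192), and the post top is at (121,241).

```bash
python3 - <<'E'
from h import *
np.set_printoptions(precision=4,suppress=True)
im=cv2.imread('pics/w1.png');hsv=cv2.cvtColor(im,cv2.COLOR_BGR2HSV)
m=((hsv[...,0]<16)&(hsv[...,1]>85)).astype(np.uint8);k=np.zeros_like(m);k[60:290,200:420]=1
cs=max(cv2.findContours(m*k,0,1)[0],key=cv2.contourArea)
P=wplane('w1',cv2.convexHull(cs)[:,0],.037)
f=least_squares(lambda c:np.hypot(*(P[:,:2]-c).T)-.178,P[:,:2].mean(0),loss='soft_l1',f_scale=.002);print('tray',f.x,np.round(f.fun*1e3))
b=[]
for nm,(u,v) in dict(egg=(223,176),bis=(357,131),emp=(327,262)).items():
    # white rim blob around the guess
    w=((hsv[...,1]<45)&(hsv[...,2]>120)).astype(np.uint8);kk=np.zeros_like(w);cv2.circle(kk,(u,v),40,1,-1)
    c=cv2.convexHull(max(cv2.findContours(w*kk,0,1)[0],key=cv2.contourArea))[:,0]
    Q=wplane('w1',c,.081);g=least_squares(lambda c:np.hypot(*(Q[:,:2]-c).T)-.054,Q[:,:2].mean(0),loss='soft_l1',f_scale=.002)
    print(nm,g.x,wplane('w1',(u,v),.081)[0,:2],np.abs(g.fun).mean());b.append(g.x)
c=np.mean(b,0);print('centre',c,[np.degrees(np.arctan2(*(x-c)[::-1])) for x in b],[np.hypot(*(x-c)) for x in b])
d=hsv[...,2]<60;kk=np.zeros_like(m);kk[180:220,270:330]=1
ct=max(cv2.findContours((d*kk).astype(np.uint8),0,1)[0],key=cv2.contourArea);r=cv2.minAreaRect(ct);print('bar',r)
e=wplane('w1',[(278,202),(323,192)],.139);print(e,np.degrees(np.arctan2(*(e[1]-e[0])[1::-1])))
print('post',wplane('w1',(121,241),.243))
E
```

```text
tray [0.522  0.1228] [ 0. -0. -0. -1. -0. -1. -1. -1. -1. -1. -0. -0. -1. -1. -1. -1. -1. -1.
 -1. -0. -1. -2. -2. -2. -3. -4. -5. -2. -4. -4. -4. -4. -4. -3. -5. -4.
 -3. -3. -3. -2. -3. -3. -2. -2. -2. -2. -2. -1.]
egg [0.47   0.0095] [0.4686 0.0181] 0.0045685913811844715
bis [0.4539 0.2239] [0.4539 0.2216] 0.0004765032732134943
emp [0.6521 0.1367] [0.6395 0.1339] 0.007238582893215704
centre [0.5253 0.1233] [np.float64(-115.90198316200414), np.float64(125.39944866430173), np.float64(6.000948918671844)] [np.float64(0.12658202189682097), np.float64(0.12334462872878878), np.float64(0.1274438196591049)]
bar ((299.3187561035156, 196.7518768310547), (5.394137859344482, 43.675113677978516), 73.1416015625)
[[0.5117 0.0988 0.139 ]
 [0.5128 0.1572 0.139 ]] 88.9279067743836
post [[ 0.4855 -0.0682  0.243 ]]
```

Request:
{"api": "carry_out", "payload": {"linear": [[-1,-0.5,0],[-1,-0.5,0],[-0.45,-0.2,0],[0,0,1],[0,0,1],[0,0,1],[0,0,1],[0,0,1],[0,0,1],[0,0,0],[0,0,0]], "twist": [[0,0,1],[0,0,1],[0,0,1],[0,0,1],[0,0,1],[0,0,1],[0,0,1],[0,0,1],[0,0,0.2],[0,0,0],[0,0,0]], "claw": [0,0,0,0,0,0,0,0,0,0,0]}}

```text
clock: 3.7
tcp_pos: [0.519, 0.1182, 0.2519]
tool_rot: [0.671, 0.741, -0.0, -0.0]
contact_force: [-0.0, 0.3, 1.1]
gripper_width: 0.0852
gripper_force: 0.0
```

```bash
python3 -c "
from h import *
snap('w2')"
```

```text
3.7 [0.519  0.1182 0.2519] [ 0.224  0.245  0.049  1.374 -0.     1.696]
```

View pics/w2.png

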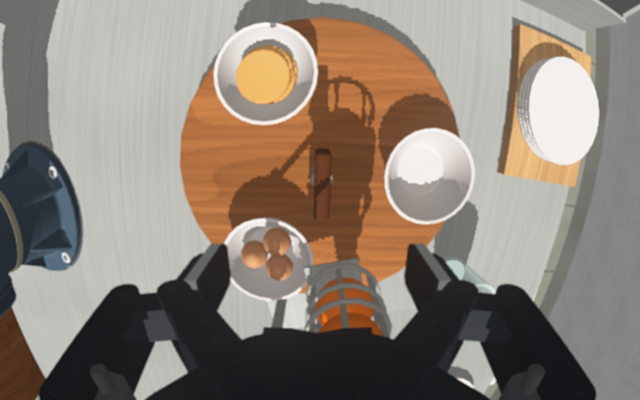

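The wrist picture shows the bar upright at column ~322, rows 150–218. The bowl rims are centred at (430,176) (empty), (266,74) (biscuits) and (270,259) (eggs), and the cage is at (345,310).

```bash
python3 - <<'E'
from h import *
np.set_printoptions(precision=4,suppress=True)
b=wplane('w2',[(429.5,176),(266,74),(270,259)],.081)[:,:2];c=b.mean(0)
print(b,c,np.degrees(np.arctan2(*(b-c).T[::-1])),np.hypot(*(b-c).T))
g=cv2.imread('pics/w2.png').max(2)
for v in (160,180,195,210): print(v,g[v,306:340])
for v in range(140,228,4): print(v,g[v,322],end=' ')
e=wplane('w2',[(322.5,150),(321,218)],.139);print(e,np.degrees(np.arctan2(*(e[0]-e[1])[1::-1])))
E
```

```text
[[0.6387 0.1344]
 [0.4568 0.2211]
 [0.4743 0.0205]] [0.5233 0.1253] [   4.4813  124.7725 -115.0507] [0.1158 0.1166 0.1157]
160 [169 169 156 126 102  98  99  94  89  89  92 101 107 107 108 108 108 111
 110 109 108 105 101  94  86  89  91  95  95  96  95  96  97  97]
180 [176 178 178 168 141 116 109 101  86  88  97 104 107 102  90  81  82  88
  88  75  64  64  62  70  88 106 110 106 102 100 101 100 100 101]
195 [132 131 113 101 102 101 100  91  70  61  68  83 100 108 111 111 113 111
 109 107 103  98  92  88  91  98 103 103 101 102 103 102 102 102]
210 [102 103 101 101 101 102  95  83  68  71  92 108 111 112 113 110 109 110
 106 104 103  95  87  88  97 102 102 102 103 102 102 101 102 101]
140 110 144 101 148 77 152 62 156 108 160 108 164 109 168 109 172 109 176 109 180 82 184 67 188 69 192 104 196 111 200 110 204 110 208 111 212 110 216 110 220 108 224 101 [[0.5192 0.1558 0.139 ]
 [0.524  0.0966 0.139 ]] 94.68291053922223
```

Request:
{"api": "carry_out", "payload": {"linear": [[0.35,0.2,1],[0,0,1],[0,0,1],[0,0,1],[0,0,1],[0,0,1],[0,0,0.8],[0,0,0.3],[0,0,0],[0,0,0]], "twist": [[0,0,0.13],[0,0,0],[0,0,0],[0,0,0],[0,0,0],[0,0,0],[0,0,0],[0,0,0],[0,0,0],[0,0,0]], "claw": [0,0,0,0,0,0,0,0,0,0]}}

```text
clock: 4.75
tcp_pos: [0.5235, 0.1253, 0.1104]
tool_rot: [0.679, 0.734, 0.001, 0.0]
contact_force: [0.4, 0.2, 0.3]
gripper_width: 0.0853
gripper_force: 0.0
```

Request:
{"api": "carry_out", "payload": {"linear": [[0,0,0],[0,0,0],[0,0,0],[0,0,0],[0,0,0],[0,0,0],[0,0,0],[0,0,0]], "twist": [[0,0,0],[0,0,0],[0,0,0],[0,0,0],[0,0,0],[0,0,0],[0,0,0],[0,0,0]], "claw": [0.3,0.5,0.7,0.8,1,1,1,1]}}

```text
clock: 5.55
tcp_pos: [0.5225, 0.125, 0.1096]
tool_rot: [0.679, 0.734, -0.0, -0.0]
contact_force: [-3.3, 0.1, 5.2]
gripper_width: 0.0129
gripper_force: 61.4
```

Request:
{"api": "carry_out", "payload": {"linear": [[0,0,0],[0,0,0],[0,0,0],[0,0,0],[0,0,0],[0,0,0],[0,0,0],[0,0,0],[0,0,0],[0,0,0],[0,0,0],[0,0,0]], "twist": [[0,0,0.3],[0,0,0.6],[0,0,0.6],[0,0,0.7],[0,0,0.7],[0,0,0.7],[0,0,0.7],[0,0,0.7],[0,0,0.7],[0,0,0.6],[0,0,0.4],[0,0,0]], "claw": [1,1,1,1,1,1,1,1,1,1,1,1]}}

```text
clock: 6.75
tcp_pos: [0.5237, 0.1245, 0.1096]
tool_rot: [0.949, 0.315, 0.001, 0.001]
contact_force: [3.5, -5.3, 2.3]
gripper_width: 0.0128
gripper_force: 61.1
```

```bash
python3 - <<'E'
from h import *
snap('w3')
from cell import sensors
s=sensors.observe();print(s['contact_force'],s['ft_torque'],s['tool_rot'])
E
```

```text
6.75 [0.5237 0.1245 0.1096] [ 2.340e-01  3.290e-01 -2.100e-01  1.031e+00 -1.000e-03  2.734e+00]
[ 3.14508788 -4.87860991  1.35833051] [-0.82637962 -0.52028819  0.01565796] [9.48583300e-01 3.16525940e-01 6.03908126e-04 8.28980970e-04]
```

View pics/w3.png

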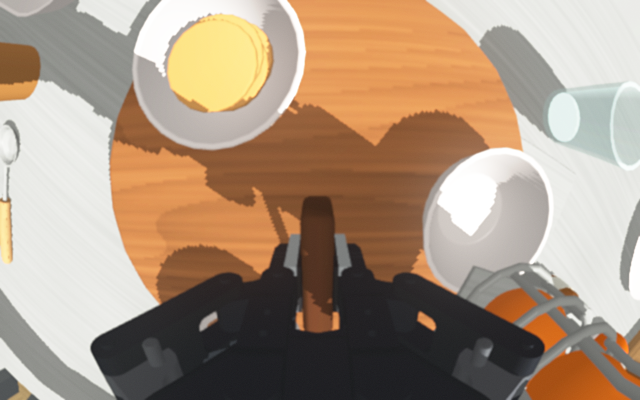

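Request:
{"api": "carry_out", "payload": {"linear": [[0,0,0],[0,0,0],[0,0,0],[0,0,0],[0,0,-0.5],[0,0,-1],[0,0,-1],[0,0,-1],[0,0,-1],[0,0,-1],[0,0,-1],[0,0,-1]], "twist": [[0,0,0],[0,0,0],[0,0,0],[0,0,0],[0,0,0],[0,0,0],[0,0,0],[0,0,-1],[0,0,-1],[0,0,-1],[0,0,-1],[0,0,-1]], "claw": [0,0,0,0,0,0,0,0,0,0,0,0]}}

```text
clock: 8.0
tcp_pos: [0.5226, 0.1251, 0.261]
tool_rot: [0.765, 0.644, 0.0, 0.0]
contact_force: [0.9, -0.1, -0.7]
gripper_width: 0.0854
gripper_force: 0.0
```

Request:
{"api": "carry_out", "payload": {"linear": [[0,0,-1],[0,0,-1],[0,0,-1],[0,0,-1],[0,0,-1],[0,0,-1],[0,0,-1],[0,0,-1],[0,0,0],[0,0,0],[0,0,0],[0,0,0]], "twist": [[0,0,-1],[0,0,-1],[0,0,-1],[0,0,-1],[0,0,-1],[0,0,-1],[0,0,-1],[0,0,-1],[0,0,-1],[0,0,-1],[0,0,-1],[0,0,-1]], "claw": [0,0,0,0,0,0,0,0,0,0,0,0]}}

```text
clock: 9.2
tcp_pos: [0.5224, 0.125, 0.4201]
tool_rot: [-0.029, 1.0, 0.0, 0.0]
contact_force: [-0.1, 0.2, -0.7]
gripper_width: 0.0859
gripper_force: 0.0
```

Request:
{"api": "carry_out", "payload": {"linear": [[0,0,0],[0,0,0]], "twist": [[0,0,-1],[0,0,-1]], "claw": [0,0]}}

```text
clock: 9.4
tcp_pos: [0.5224, 0.125, 0.4201]
tool_rot: [-0.178, 0.984, 0.0, 0.0]
contact_force: [-0.6, -1.2, -0.8]
gripper_width: 0.0852
gripper_force: 0.0
```

Request:
{"api": "carry_out", "payload": {"linear": [[-0.25,-1,0],[-0.25,-1,0],[-0.25,-1,0],[-0.25,-1,0],[-0.25,-1,0],[-0.25,-1,0],[-0.25,-1,0],[-0.25,-1,0],[-0.25,-1,0],[-0.25,-1,0],[0,0,0],[0,0,0]], "twist": [[0,0,0],[0,0,0],[0,0,0],[0,0,0],[0,0,0],[0,0,0],[0,0,0],[0,0,0],[0,0,0],[0,0,0],[0,0,0],[0,0,0]], "claw": [0,0,0,0,0,0,0,0,0,0,0,0]}}

```text
clock: 10.6
tcp_pos: [0.6385, -0.0455, 0.4194]
tool_rot: [-0.175, 0.985, 0.0, -0.0]
contact_force: [-0.6, 1.0, -0.1]
gripper_width: 0.0854
gripper_force: 0.0
```

```bash
python3 -c "
from h import *
snap('w4')"
```

```text
10.6 [ 0.6385 -0.0455  0.4194] [-0.071  0.516  0.901  1.956  0.    -0.422]
```

View pics/w4.png

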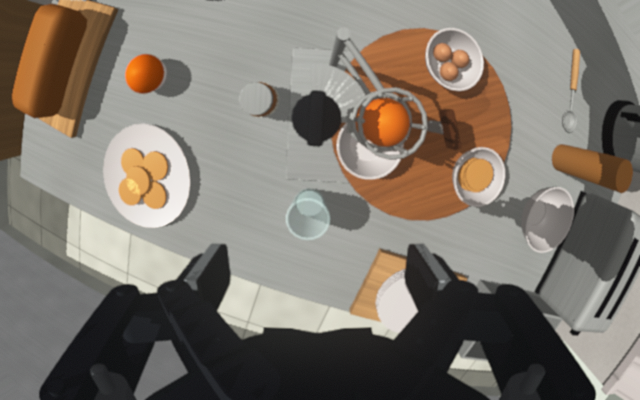

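The wrist picture shows the knob at (317,117), the cage's top ring around (391,124), the plate's end edge from (292,48) to (288,180), and the bowls at (454,59), (480,177) and (368,145).

```bash
python3 - <<'E'
from h import *
np.set_printoptions(precision=4,suppress=True)
im=cv2.imread('pics/w4.png');g=im.max(2)
for v in range(84,150,3): print(v,''.join('#' if x<32 else '+' if x<48 else '-' if x<75 else '.' for x in g[v,286:350]))
k=np.zeros_like(g);k[85:148,286:348]=1
ct=max(cv2.findContours(((g<60)*k).astype(np.uint8),0,1)[0],key=cv2.contourArea);print(cv2.minEnclosingCircle(ct),cv2.fitEllipse(ct))
print('cage',wplane('w4',(391,124),.245),wplane('w4',[(356,124),(427,124),(391,88),(391,160)],.245))
e=wplane('w4',[(292,48),(288,180)],.008);print('edge',e,np.degrees(np.arctan2(*(e[1]-e[0])[1::-1])))
b=wplane('w4',[(454.5,59),(480,177)],.081);print('eggs,bisc',b,np.degrees(np.arctan2(*(b[0]-b[1])[1::-1])))
E
```

```text
84 ................................................................
87 ................................................................
90 ................................................................
93 .........................-++++++++++++-.........................
96 ...................---++++++++++++++++++-.......................
99 ..............--++++++++++++++++++++++++++++++..................
102 ...........-++++++++++++++++++++++++++++++++++++-...............
105 .........--++++++++++++++++++++++++++++++++++++++++.............
108 .......--+++++++++++++++++++++++++++++++++++++++++++-...........
111 ......--+++++++++++++++++++++++++++++++++++++++++++++-..........
114 ......-+++++++++++++++++++++++++++++++++++++++++++++++-.........
117 .....--+++++++++++++++++++++++++++++++++++++++++++++++-.........
120 ......-+++++++++++++++++++++++++++++++++++++++++++++++--........
123 .......-++++++++++++++++++++++++++++++++++++++++++++++--........
126 ........-++++++++++++++++++++++++++++++++++++++++++++-..........
129 ..........-++++++++++++++++++++++++++++++++++++++++--...........
13
[... 172 characters left out ...]
+++++++++--.....................
141 ......................++++++++++++++-...........................
144 .......................-+++++++++++-............................
147 ................................................................
((316.444091796875, 118.00310516357422), 27.041791915893555) ((316.02874755859375, 117.77006530761719), (46.61104202270508, 50.31470489501953), 178.51060485839844)
cage [[0.5576 0.0069 0.245 ]] [[ 0.5712 -0.0272  0.245 ]
 [ 0.5422  0.0437  0.245 ]
 [ 0.5226 -0.0067  0.245 ]
 [ 0.5927  0.0213  0.245 ]]
edge [[ 0.4796 -0.1499  0.008 ]
 [ 0.7082 -0.076   0.008 ]] 17.925237163355202
eggs,bisc [[0.4047 0.108  0.081 ]
 [0.5689 0.2331 0.081 ]] -142.69269305872504
```

```bash
python3 - <<'E'
from h import *
e=wplane('w4',[(318,91.5),(315.3,145.5)],.300);print(e,e.mean(0),np.hypot(*(e[1]-e[0])[:2]),np.degrees(np.arctan2(*(e[1]-e[0])[1::-1])))
E
```

```text
[[ 0.55714752 -0.07380841  0.3       ]
 [ 0.60087971 -0.06019517  0.3       ]] [ 0.57901362 -0.06700179  0.3       ] 0.045802015820998 17.290660457455836
```

Request:
{"api": "carry_out", "payload": {"linear": [[0.25,1,0],[0.25,1,0],[0.25,1,0],[0.25,1,0],[0.25,1,0],[0.25,1,0],[0.25,1,0],[0.25,1,0],[0.25,1,0],[0.25,1,0],[0,0,0.5],[0,0,1]], "twist": [[0,0,0],[0,0,0],[0,0,0],[0,0,0],[0,0,0],[0,0,0],[0,0,0],[0,0,0],[0,0,0],[0,0,0],[0,0,-1],[0,0,-1]], "claw": [0,0,0,0,0,0,0,0,0,0,0,0]}}

```text
clock: 11.85
tcp_pos: [0.5218, 0.1265, 0.391]
tool_rot: [-0.324, 0.946, -0.0, 0.002]
contact_force: [0.5, 0.1, 0.1]
gripper_width: 0.0854
gripper_force: 0.0
```

Request:
{"api": "carry_out", "payload": {"linear": [[0,0,1],[0,0,1],[0,0,1],[0,0,1],[0,0,1],[0,0,1],[0,0,1],[0,0,1],[0,0,1],[0,0,0],[0,0,0]], "twist": [[0,0,0],[0,0,0],[0,0,0],[0,0,0],[0,0,0],[0,0,0],[0,0,0],[0,0,0],[0,0,0],[0,0,0],[0,0,0]], "claw": [0,0,0,0,0,0,0,0,0,0,0]}}

```text
clock: 12.95
tcp_pos: [0.5222, 0.1255, 0.2102]
tool_rot: [-0.321, 0.947, -0.0, 0.0]
contact_force: [-0.2, -0.3, 1.5]
gripper_width: 0.0856
gripper_force: 0.0
```

Request:
{"api": "carry_out", "payload": {"linear": [[0,0,1],[0,0,1],[0,0,1],[0,0,1],[0,0,1],[0,0,0],[0,0,0],[0,0,0]], "twist": [[0,0,0],[0,0,0],[0,0,0],[0,0,0],[0,0,0],[0,0,0],[0,0,0],[0,0,0]], "claw": [0,0,0,0,0,0,0,0.3]}}

```text
clock: 13.75
tcp_pos: [0.5238, 0.1254, 0.1111]
tool_rot: [-0.32, 0.947, -0.0, 0.001]
contact_force: [-0.3, 0.1, -0.7]
gripper_width: 0.0728
gripper_force: 0.0
```

Request:
{"api": "carry_out", "payload": {"linear": [[0,0,0],[0,0,0],[0,0,0],[0,0,0],[0,0,0],[0,0,0],[0,0,0]], "twist": [[0,0,0],[0,0,0],[0,0,0],[0,0,0],[0,0,0],[0,0,0],[0,0,0]], "claw": [0.5,0.7,0.8,1,1,1,1]}}

```text
clock: 14.45
tcp_pos: [0.5234, 0.1243, 0.1098]
tool_rot: [-0.32, 0.947, -0.001, 0.0]
contact_force: [1.7, -5.4, 3.6]
gripper_width: 0.013
gripper_force: 59.1
```

Request:
{"api": "carry_out", "payload": {"linear": [[0,0,0],[0,0,0],[0,0,0],[0,0,0],[0,0,0],[0,0,0],[0,0,0],[0,0,0]], "twist": [[0,0,0.2],[0,0,0.5],[0,0,0.5],[0,0,0.5],[0,0,0.5],[0,0,0.2],[0,0,0],[0,0,0]], "claw": [1,1,1,1,1,1,1,1]}}

```text
clock: 15.25
tcp_pos: [0.5237, 0.124, 0.1098]
tool_rot: [-0.145, 0.989, -0.001, 0.001]
contact_force: [3.9, -6.9, 2.6]
gripper_width: 0.0132
gripper_force: 59.1
```

Request:
{"api": "carry_out", "payload": {"linear": [[0,0,0],[0,0,0],[0,0,0],[0,0,0],[0,0,-0.5],[0,0,-1],[0,0,-1],[0,0,-1],[0,0,-1],[0,0,-1],[0,0,-1],[0,0,-1]], "twist": [[0,0,0],[0,0,0],[0,0,0],[0,0,0],[0,0,0],[0,0,0],[0,0,0],[0,0,0],[0,0,0],[0,0,0],[0,0,0],[0,0,0]], "claw": [0,0,0,0,0,0,0,0,0,0,0,0]}}

```text
clock: 16.45
tcp_pos: [0.5226, 0.1251, 0.261]
tool_rot: [-0.145, 0.989, 0.0, 0.0]
contact_force: [-0.0, -0.3, 0.4]
gripper_width: 0.0854
gripper_force: 0.0
```

Request:
{"api": "carry_out", "payload": {"linear": [[0,0,-1],[0,0,-1],[0,0,-1],[0,0,-1],[0,0,-1],[0,0,-1],[0,0,-1],[0,0,-1],[0,-1,0],[0,-1,0],[0,-1,0],[0,-1,0]], "twist": [[0,0,0],[0,0,0],[0,0,0],[0,0,0],[0,0,0],[0,0,0],[0,0,0],[0,0,0],[0,0,0],[0,0,0],[0,0,0],[0,0,0]], "claw": [0,0,0,0,0,0,0,0,0,0,0,0]}}

```text
clock: 17.65
tcp_pos: [0.5456, 0.0478, 0.4201]
tool_rot: [-0.146, 0.989, -0.0, 0.0]
contact_force: [-0.3, 0.2, 0.2]
gripper_width: 0.0855
gripper_force: 0.0
```

Request:
{"api": "carry_out", "payload": {"linear": [[0,-1,0],[0,-1,0],[0,-1,0],[0,-1,0],[0,-1,0],[0,-1,0],[0,0,0],[0,0,0]], "twist": [[0,0,0],[0,0,0],[0,0,0],[0,0,0],[0,0,0],[0,0,0],[0,0,0],[0,0,0]], "claw": [0,0,0,0,0,0,0,0]}}

```text
clock: 18.45
tcp_pos: [0.5801, -0.0665, 0.4197]
tool_rot: [-0.145, 0.989, 0.0, 0.0]
contact_force: [-0.7, 0.2, 0.3]
gripper_width: 0.0851
gripper_force: 0.0
```

```bash
python3 -c "
from h import *
snap('w5')"
```

```text
18.45 [ 0.5801 -0.0665  0.4197] [-0.114  0.379  0.672  1.864  0.    -0.405]
```

View pics/w5.png

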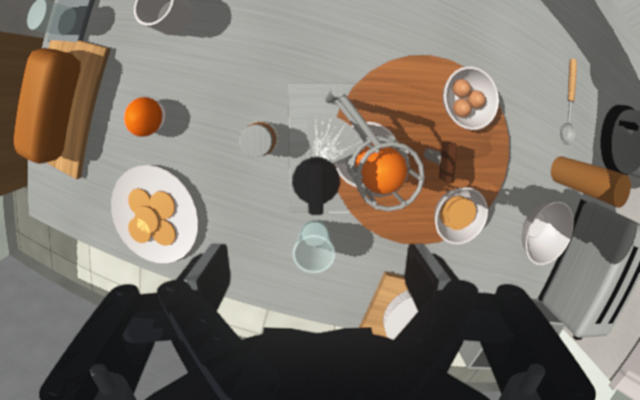

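The wrist picture shows the egg bowl at (470,98), the biscuit bowl at (462,215) and the empty bowl under the cage at (370,150). The cage ring is at (389,175), and the knob disc at (316,181) with its bar end at (317,210).

```bash
python3 - <<'E'
from h import *
np.set_printoptions(precision=4,suppress=True)
im=cv2.imread('pics/w5.png');g=im.max(2)
for v in range(152,220,3): print(v,''.join('#' if x<30 else '+' if x<48 else '-' if x<75 else '.' for x in g[v,286:350]))
hsv=cv2.cvtColor(im,cv2.COLOR_BGR2HSV);B=[]
for (u,v) in((470,98),(462,215)):
    w=((hsv[...,1]<45)&(hsv[...,2]>150)).astype(np.uint8);kk=np.zeros_like(w);cv2.circle(kk,(u,v),38,1,-1)
    c=cv2.convexHull(max(cv2.findContours(w*kk,0,1)[0],key=cv2.contourArea))[:,0]
    Q=wplane('w5',c,.081);f=least_squares(lambda c:np.hypot(*(Q[:,:2]-c).T)-.054,Q[:,:2].mean(0),loss='soft_l1',f_scale=.002)
    print(f.x,wplane('w5',(u,v),.081)[0,:2]);B.append(f.x)
print('phi',90+np.degrees(np.arctan2(*(B[0]-B[1])[::-1])))
print('cage',wplane('w5',(389,175.5),.245))
E
```

```text
152 ................................................................
155 ................................................................
158 .........................---+++++---............................
161 .................---+++++++++++++++++++++--.....................
164 ..............--++++++++++++++++++++++++++++++--................
167 ...........-+++++++++++++++++++++++++++++++++++++-..............
170 ..........-+++++++++++++++++++++++++++++++++++++++..............
173 ........--+++++++++++++++++++++++++++++++++++++++++-............
176 .......-++++++++++++++++++++++++++++++++++++++++++++-...........
179 .......-+++++++++++++++++++++++++++++++++++++++++++++...........
182 .......-+++++++++++++++++++++++++++++++++++++++++++++-..........
185 .......-++++++++++++++++++++++++++++++++++++++++++++-...........
188 ........-++++++++++++++++++++++++++++++++++++++++++-............
191 .........-+++++++++++++++++++++++++++++++++++++++++.............
194 ............-+++++++++++++++++++++++++++++++++++-...............
197 ..............-+++++++++++++++++++++++++++++++-.................
200 ..................--+++++++++++++++++++++-......................
203 .......................-+++++++++++++-..........................
206 .......................-++++++++++++-...........................
209 .......................-++++++++++++-...........................
212 ........................-+++++++++++-...........................
215 ................................................................
218 ................................................................
[0.3994 0.1537] [0.4077 0.1475]
[0.6189 0.2265] [0.602  0.2095]
phi -71.63757131526717
cage [[0.5549 0.0064 0.245 ]]
```

Request:
{"api": "carry_out", "payload": {"linear": [[0,0,1],[0,0,1],[0,0,1],[0,0,1],[0,0,1],[0,0,1],[0,0,1],[0,0,0.3],[0,0,0],[0,0,0]], "twist": [[0,0,0],[0,0,0],[0,0,0],[0,0,0],[0,0,0],[0,0,0],[0,0,0],[0,0,0],[0,0,0],[0,0,0]], "claw": [0,0,0,0,0,0,0,0,0,0]}}

```text
clock: 19.5
tcp_pos: [0.5805, -0.0661, 0.2744]
tool_rot: [-0.146, 0.989, -0.0, 0.001]
contact_force: [0.7, 0.2, 0.5]
gripper_width: 0.0854
gripper_force: 0.0
```

Request:
{"api": "carry_out", "payload": {"linear": [[0,0,0],[0,0,0],[0,0,0],[0,0,0],[0,0,0],[0,0,0],[0,0,0],[0,0,0]], "twist": [[0,0,0],[0,0,0],[0,0,0],[0,0,0],[0,0,0],[0,0,0],[0,0,0],[0,0,0]], "claw": [0.3,0.5,0.7,0.8,1,1,1,1]}}

```text
clock: 20.3
tcp_pos: [0.5807, -0.0677, 0.2737]
tool_rot: [-0.145, 0.989, -0.001, 0.0]
contact_force: [1.9, -6.2, 1.4]
gripper_width: 0.0129
gripper_force: 59.5
```

Request:
{"api": "carry_out", "payload": {"linear": [[0,0,0],[0,0,0],[0,0,0],[0,0,0],[0,0,0],[0,0,0],[0,0,0],[0,0,0],[0,0,0],[0,0,0],[0,0,0],[0,0,0]], "twist": [[0,0,0.4],[0,0,0.7],[0,0,0.7],[0,0,0.7],[0,0,0.7],[0,0,0.7],[0,0,0.7],[0,0,0.7],[0,0,0.7],[0,0,0.7],[0,0,0.7],[0,0,0.3]], "claw": [1,1,1,1,1,1,1,1,1,1,1,1]}}

```text
clock: 21.5
tcp_pos: [0.5804, -0.069, 0.2737]
tool_rot: [0.421, 0.907, -0.002, 0.001]
contact_force: [0.1, -11.9, 1.0]
gripper_width: 0.013
gripper_force: 59.6
```

```bash
python3 -c "
from cell import sensors
s=sensors.observe();print(s['tool_rot'],s['ft_torque'],s['qpos'])"
```

```text
[ 0.42078367  0.90715808 -0.00198427  0.00117759] [-2.11873774  0.09962552  0.34227543] [-0.11590482  0.33345749  0.22838328  1.46472768 -0.00450637  0.75271345]
```

Request:
{"api": "carry_out", "payload": {"linear": [[0,0,0],[0,0,0],[0,0,0]], "twist": [[0,0,0.2],[0,0,0.1],[0,0,0]], "claw": [1,1,1]}}

```text
clock: 21.8
tcp_pos: [0.5803, -0.069, 0.2737]
tool_rot: [0.44, 0.898, -0.002, 0.001]
contact_force: [-1.2, -12.8, 2.5]
gripper_width: 0.0129
gripper_force: 59.6
```

```bash
python3 -c "
from cell import sensors
s=sensors.observe();print(s['tool_rot'],s['ft_torque'],s['qpos'])"
```

```text
[ 0.43960416  0.89818864 -0.00197819  0.00119475] [-2.18793478  0.13947817  0.28549373] [-0.11596884  0.33344605  0.22833943  1.46475273 -0.00452601  0.79434749]
```

Request:
{"api": "carry_out", "payload": {"linear": [[0,0,0],[0,0,0],[0,0,0],[0,0,0]], "twist": [[0,0,0.2],[0,0,0.2],[0,0,0],[0,0,0]], "claw": [1,1,1,1]}}

```text
clock: 22.2
tcp_pos: [0.5803, -0.069, 0.2737]
tool_rot: [0.465, 0.885, -0.002, 0.001]
contact_force: [-0.8, -13.4, 2.3]
gripper_width: 0.0129
gripper_force: 72.0
```

```bash
python3 -c "
from cell import sensors,get_image
import cv2
s=sensors.observe();print(s['tool_rot'],s['ft_torque'],s['qpos'])
cv2.imwrite('pics/sd.png',get_image('side')[:,:,::-1]);cv2.imwrite('pics/sc.png',get_image('scene')[:,:,::-1])"
```

```text
[ 0.46526844  0.88516596 -0.00216445  0.00134351] [-2.44419086  0.19821397  1.68239549] [-0.11574342  0.33337928  0.22840056  1.46486878 -0.00500593  0.85213333]
```

The torque jumped to 1.7 Nm, so the knob is at its stop. Letting go now.

Request:
{"api": "carry_out", "payload": {"linear": [[0,0,0],[0,0,0],[0,0,0],[0,0,0],[0,0,0],[0,0,0],[0,0,0],[0,0,0],[0,0,0],[0,0,-0.5],[0,0,-1],[0,0,-1]], "twist": [[0,0,0],[0,0,0],[0,0,0],[0,0,0],[0,0,0],[0,0,0],[0,0,0],[0,0,0],[0,0,0],[0,0,0],[0,0,0],[0,0,0]], "claw": [0,0,0,0,0,0,0,0,0,0,0,0]}}

```text
clock: 23.5
tcp_pos: [0.5801, -0.0665, 0.3245]
tool_rot: [0.465, 0.885, -0.0, -0.0]
contact_force: [1.0, -0.4, -0.2]
gripper_width: 0.0854
gripper_force: 0.0
```

Request:
{"api": "carry_out", "payload": {"linear": [[0,0,-1],[0,0,-1],[0,0,-1],[0,0,-1],[0,0,-1],[0,0,-1],[0,0,-1],[0,0,0],[0,0,0]], "twist": [[0,0,0],[0,0,0],[0,0,0],[0,0,0],[0,0,0],[0,0,0],[0,0,0],[0,0,0],[0,0,0]], "claw": [0,0,0,0,0,0,0,0,0]}}

```text
clock: 24.4
tcp_pos: [0.5806, -0.0665, 0.4635]
tool_rot: [0.465, 0.885, 0.0, 0.0]
contact_force: [-0.6, 0.1, -0.2]
gripper_width: 0.0857
gripper_force: 0.0
```

```bash
python3 - <<'E'
from h import *
from cell import get_image
snap('w6')
a=cv2.imread('pics/w6.png')[:290,100:540]
d=get_image('side')[160:290,235:395,::-1]
cv2.imwrite('pics/fin.png',np.vstack([cv2.resize(a,(480,316)),cv2.resize(d,(480,280),interpolation=cv2.INTER_CUBIC)]))
E
```

```text
24.4 [ 0.5806 -0.0665  0.4635] [-0.114  0.427  0.872  2.014 -0.     0.854]
```

View pics/fin.png

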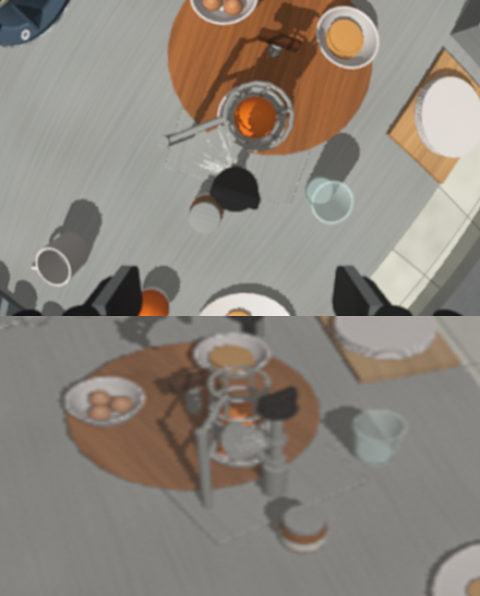

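The last picture shows the empty bowl under the cage, one mandarin low in the cage, and the knob bar back home. The bystanders haven't moved. I'll check numerically for the second mandarin in the bowl.

```bash
python3 - <<'E'
from h import *
from cell import get_image
cg=np.array([.5565,.0068])
for n in('scene','side'):
    c=camera_model(n);pr=lambda z:(lambda X:(np.array([c['fx'],c['fy']])*X[:2]/X[2]+[c['cx'],c['cy']]).round(1))(np.array(c['R'])@[*cg,z]+c['t'])
    print(n,{z:pr(z).tolist() for z in(.071,.153,.211)})
    im=cv2.cvtColor(get_image(n),cv2.COLOR_RGB2HSV);p=pr(.12).astype(int)
    m=(im[...,0]>5)&(im[...,0]<14)&(im[...,1]>190)&(im[...,2]>90)
    print(p);
    for v in range(p[1]-26,p[1]+26,2):print(v,''.join('#' if x else '.' for x in m[v,p[0]-20:p[0]+21]))
E
```

```text
scene {0.071: [328.1, 207.5], 0.153: [328.9, 194.2], 0.211: [329.5, 183.9]}
[328 199]
173 .........................................
175 .........................................
177 .........................................
179 .........................................
181 .........................................
183 .........................................
185 .........................................
187 .........................................
189 ..................##..#..................
191 .........................................
193 .........................................
195 .........................................
197 .........................................
199 .........................................
201 .........................................
203 .........................................
205 .........................................
207 .........................................
209 .........................................
211 .........................................
213 .........................................
215 .........................................
21
[... 762 characters left out ...]
..........
207 .........................................
209 .........................................
211 .........................................
213 .........................................
215 .........................................
217 .........................................
219 .........................................
221 .........................................
223 .........................................
225 .........................................
227 .........................................
229 .........................................
231 .........................................
233 .........................................
235 .........................................
```

```bash
python3 - <<'E'
import cv2,numpy as np
from cell import get_image
for n,p in(('scene',(328,199)),('side',(314,208))):
    im=get_image(n).astype(int);old=cv2.imread(f'pics/{n}0.png')[...,::-1].astype(int)
    f=lambda i:i[...,0]>2.6*i[...,2]+5
    for v in range(p[1]-30,p[1]+26,2):print(v,*[''.join('#' if x else '.' for x in f(i)[v,p[0]-20:p[0]+21]) for i in(old,im)])
E
```

```text
169 ......................................... .........................................
171 ......................................... .........................................
173 ......................................... .........................................
175 ......................................... .........................................
177 ....................#####................ .........................................
179 ..................##########............. .........................................
181 ................#############............ .........................................
183 .................#############........... .........................................
185 ...................#######............... .........................................
187 ......................................... .........................................
189 ..................#######...##........... .................########................
191 ..................#######...#............ .................########...#............
193 .................########...#...........
[... 3127 characters left out ...]
 ......................................... .........................................
220 ......................................... .........................................
222 ......................................... .........................................
224 ......................................... .........................................
226 ......................................... .........................................
228 ......................................... .........................................
230 ......................................... .........................................
232 ......................................... .........................................
```

In the scene camera, the upper spot in the cage (rows 177–185) is now empty. One mandarin fills the lower cage (rows 189–203) and the other shows below the gate at rows 209–213, where a ball in the bowl should be. The robot is clear, so I'm handing in.

```bash
python3 -c "
from cell import r
print(r.job_done())"
```

```text
the job is handed in; nothing more can be done
None
```

I turned the empty bowl under the cage and twisted the knob to its stop and let it spring home: one mandarin is in the bowl, the other is still in the cage, and the job is handed in at about 24.5 s (no verdict came back).

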